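# Draw a circuit board from the card rack and hold it up to the inspection camera

## Task

Pull the tallest of the three circuit boards straight up out of the slotted rack and hold it up in the air in front of the inspection camera: upright, chip side towards the lens, face square to the lens, with the chip level with and centred on the lens and about 120 mm away from it. Leave the other two boards in the rack, do not touch the camera or disturb the small things lying around, and finish while still holding the board there.

Things in the scene. Friction and masses are not known exactly. Their poses are not given: they have to be found in the camera images.
- rack: fixed card rack: base 150 x 122 x 8 mm (x, y, z), black grooved cheeks at both y ends up to z = 60 mm. Three slots at x = -40, 0, +40 mm, grooves 6.5 mm wide; a board stands in each on the base, normal along the rack's x, chip side to its -x (roughly to the robot). Any slot may hold the tall board. A tall fixed microscope stands at x > 0.42, y > 0.32 m. Origin: centre of underside; z up
- tall_board: tallest board: dark blue, 4 mm thick (x), 90 wide (y), 120 tall (z), about 0.09 kg. Aluminium bar along its top edge, 10 mm thick (x, centred on the board), 64 long (y), 14 high, top flush at z = 120 mm: grip it from above by this bar, across the 10 mm. Origin: centre of the board's foot; z up, x its normal, chip side -x; yaw as the rack's
- chip (a point): centre of the outer face of the black square chip, 28 x 28 x 3 mm, on the middle of the tall board's -x face: at (-5, 0, 60) mm in the board's frame (same axes as the board)
- board_edge (a point): middle of the tall board's +y side edge, at (0, 45, 60) mm in the board's frame
- low_board_0: a lower board, made like the tall one but 90 mm tall, with its bar's top at 90 mm; stays in the rack. Origin: centre of its underside
- low_board_1: the other lower board, 90 mm tall, same as low_board_0; stays in the rack. Origin: centre of its underside
- stand: fixed camera stand: steel foot 100 x 76 x 12 mm (x, y, z) and an 18 mm column at x = -25 mm whose top is at z = 255 mm; it carries the camera head. A second fixed microscope stands at x > 0.37, y < -0.32 m. Origin: centre of the underside; x is the direction in which the camera looks, z up
- lens (a point): centre of the front of the lens barrel (black, 34 mm across). x: the level direction in which the camera looks; z up. The camera head lies behind this point, up to 94 mm back, 44 mm wide and high, with a small clamp screw on its -y side. Lens height differs from start to start (175 to 225 mm above the bench)
- head (a joint): height of the camera head on its column, 0 to 0.05 m; the lens is at 0.175 m plus this above the bench. Clamped stiff: leave it alone
- loupe: black loupe, 35 mm across, 16 mm high, loose on the bench; origin: centre of underside; leave it alone
- sample_jar: clear jar with lid, 49 mm across, 60 mm high, loose on the bench; origin: centre of underside; leave it alone
- bushing: bronze bushing, 22 mm across, 18 mm high, loose on the bench; origin: centre of underside; leave it alone

How it is judged:
By the outcome, as a careful person would: the job done as asked, in the order asked, and still so for the second after the job is handed in, while the arm keeps its last pose, push and grip.
It also fails if it takes over 38 s, if anything falls off the work surface, if the arm or the gripper's body presses on something with over 40 N, if the wrist force passes 120 N, or if a joint passes its speed limit or range.

## Robot

A 7-joint arm with a two-finger parallel gripper is mounted at the origin on a cart in front of the work surface, level with it; the furniture and walls round the work are solid. World frame = base frame: x ahead of the robot, y to its left, z up, the work surface at z = 0. Lengths are in m, angles in rad, forces in N, time in s.
With the tool pointing down it reaches from about 0.4 to 0.85 m from the base axis. Payload 10.4 kg.
Tool frame: the origin (TCP) lies at the very end of the fingers, on their centre line; the grasp point (between the pads) lies 19 mm behind it; z points along the fingers, y is the line along which they close (so a half turn about z gives the same grasp; the last joint's range is limited). The gripper opens to 87 mm and grips with 3 to 60 N. Pads are 19 mm wide; open, the fingers measure 117 mm over their backs; the gripper's body (75 mm by 190 mm) begins 51 mm behind the grasp point.
Start: joints at [1.081, 0.332, -0.065, 1.46, 0.022, 1.35, -0.088], TCP at [0.281, -0.558, 0.223] pointing down, gripper open.
Joint ranges: [-2.6, 2.6], [-0.5, 2.12], [-1.47, 1.34], [0.16, 2.42], [-1.27, 4.41], [0.06, 2.06], [-2.6, 2.6]. Speed limits (rad/s): [2.22, 2.22, 2.79, 2.79, 3.14, 3.14, 3.14].

## Interface

Orientations are given as a 3x3 rotation matrix whose columns are the frame's x, y, z axes.
In Python, from workcell import bot, optics gives the robot as it stands.
- The arm moves only by the tool move_arm, never from a script. Its argument "steps" is one flat list of numbers, 6 for each row, row after row: the shift along the tool's x, y, z in units of 25 mm (1.0 is 25 mm), then the turn, a rotation vector about the tool's x, y, z in degrees. A call has 1 to 10 rows; each row shifts and turns the commanded pose from where the row before left it, along the tool's axes as they then stand; what a row does not reach is not made up. A row lasts 1/12 s, in which the tool goes at most 41.7 mm and 7.16 degrees, less where a joint would pass 70% of its speed; a pose out of reach is approached as far as the arm can. A call is refused whole if a number of a shift passes 1 or a number of a turn 7.16, either way. A call with a gripper value outside its range is refused whole. "grip" is the finger opening in mm, from 0 to 87, set as the call begins (left out, the last holds). The fingers move at their own pace and stop on an object; "newtons" is the grip in N (left out, the last holds). Time passes only in rows, so rows that do not move let the fingers close. It gives the time, the measured TCP pose, the force, the opening and the grip force at its end, in the units of the state.
- bot.get_state(): the state, without advancing time (a new reading comes with each control period).
- optics.snapshot(name): name is "side" or "top" or "wrist"; returns a dict with "frame" (480x640x3 uint8, blue, green, red), "fx", "fy", "cx", "cy" (pixels), "extrinsics" (4x4, takes a point from camera to world coordinates). Camera axes: x right, y up, looking along -z (the intrinsics and any distortion apply to the point x, -y, -z); pixel columns grow to the right and rows downward; lengths in m; the calibration is good to about 2 mm. A picture is of the moment at which its call begins. There is no depth.
- bot.close_job(): hands the job in; it is judged then, once.
The state is a dict: "t": time; "joint_positions": joint angles; "joint_vel": joint speeds; "joint_efforts": joint torques, N m; "tcp_pos": TCP position; "tcp_rot": TCP orientation; "force": force on the tool from outside, world axes, zero at the start; "torque": the same for the moment, N m; "width": finger opening in m; "grasp_force": force on a finger pad.
Only numpy, scipy, OpenCV 4.12 (cv2) and the standard library are available. Lean on these libraries where they do the work, as an engineer would, in place of code of your own. Each camera call takes 0.05 s, during which the arm holds its last target. There are 200 camera calls.

## Working session

There is one attempt and no reset: what is moved stays moved. The work goes in short steps, Python scripts to look and compute and a tool call to move; the robot and the scene stay as the last step left them, time stands still between calls to the robot, and variables do not carry over. Pictures are saved under pics/ and viewed, at most 10 in all, crops included, and the job is handed in when it is done.

Besides the shell and the picture viewer there is one more tool, called in YAML: its name, and indented under it one key for each argument. move_arm: Moves the arm, as the interface text tells. Its arguments: {"type":"object","properties":{"steps":{"type":"array"},"grip":{"type":"number"},"newtons":{"type":"number"}},"required":["steps"]}

```bash
mkdir -p pics; cat > h.py <<'E'
import numpy as np, cv2
from workcell import bot, optics
def snap(n,f=None):
    s=optics.snapshot(n)
    if f: cv2.imwrite('pics/'+f,s['frame'])
    return s
def ray(s,u,v):
    E=np.array(s['extrinsics']); d=np.array([(u-s['cx'])/s['fx'],-(v-s['cy'])/s['fy'],-1.])
    return E[:3,3],E[:3,:3]@d
def onz(s,u,v,z):
    o,d=ray(s,u,v); return o+d*(z-o[2])/d[2]
def tri(a,pa,b,pb):
    o,d=ray(a,*pa);p,e=ray(b,*pb)
    k=np.linalg.lstsq(np.c_[d,-e],p-o,rcond=None)[0]
    x,y=o+d*k[0],p+e*k[1]; return (x+y)/2,np.linalg.norm(x-y)
def proj(s,P):
    E=np.array(s['extrinsics']); q=E[:3,:3].T@(np.array(P)-E[:3,3])
    return np.array([s['cx']+s['fx']*q[0]/-q[2],s['cy']-s['fy']*q[1]/-q[2]])
E
python3 - <<'E'
from h import *
np.set_printoptions(precision=4,suppress=True)
for n in ('top','side'):
    s=snap(n,n+'1.png'); print({k:v for k,v in s.items() if k!='frame'})
st=bot.get_state(); print(st['t'],st['tcp_pos'],st['tcp_rot'],st['width'])
E
```

```text
{'fx': 540.330969516058, 'fy': 540.330969516058, 'cx': 318.1153382267727, 'cy': 236.94049534414393, 'extrinsics': array([[ 0.0204,  0.9953, -0.095 ,  0.4511],
       [-0.9997,  0.0215,  0.0103, -0.019 ],
       [ 0.0123,  0.0947,  0.9954,  1.2705],
       [ 0.    ,  0.    ,  0.    ,  1.    ]])}
{'fx': 512.0594261975621, 'fy': 512.0594261975621, 'cx': 324.430168177231, 'cy': 239.21071254140145, 'extrinsics': array([[-0.8683,  0.2627, -0.4208,  0.2021],
       [-0.496 , -0.4503,  0.7424,  0.6075],
       [ 0.0055,  0.8533,  0.5213,  0.5974],
       [ 0.    ,  0.    ,  0.    ,  1.    ]])}
0.1 [ 0.2811 -0.5578  0.2219] [[ 0.893   0.45   -0.0006]
 [ 0.45   -0.893   0.0011]
 [-0.0001 -0.0012 -1.    ]] 0.08690020272681571
```

View pics/top1.png

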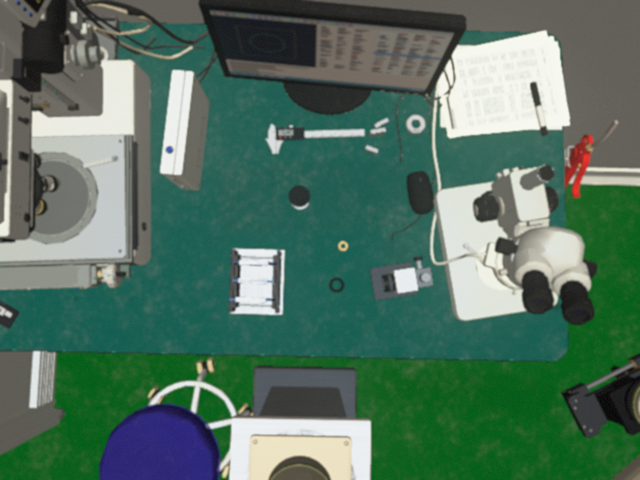

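View pics/side1.png

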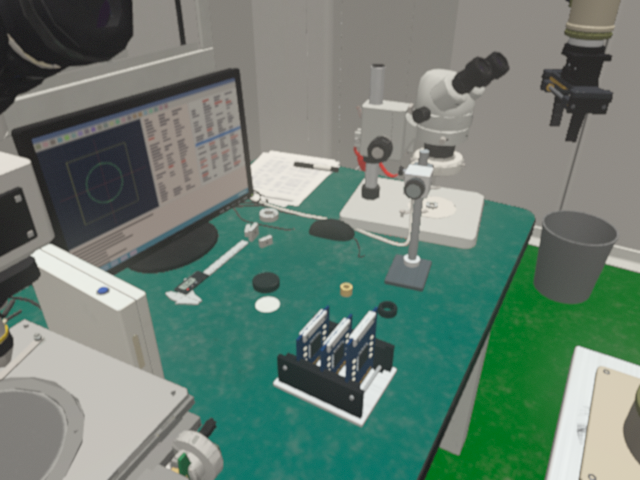

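```bash
python3 - <<'E'
import cv2,numpy as np
t=cv2.imread('pics/top1.png');s=cv2.imread('pics/side1.png')
def c(im,x,y,w,h,W,H): return cv2.resize(im[y:y+h,x:x+w],(W,H),interpolation=cv2.INTER_CUBIC)
a=np.vstack([c(t,220,240,80,80,400,300*0+300),c(t,360,250,80,60,400,300)])
b=np.vstack([c(s,270,300,133,120,400,360)[:300],c(s,370,140,80,160,150,300)] if 0 else [c(s,270,300,130,98,400,300),c(s,370,145,93,70,400,300)])
cv2.imwrite('pics/z1.png',np.hstack([a,b]))
E
```

```text
(no output)
```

View pics/z1.png

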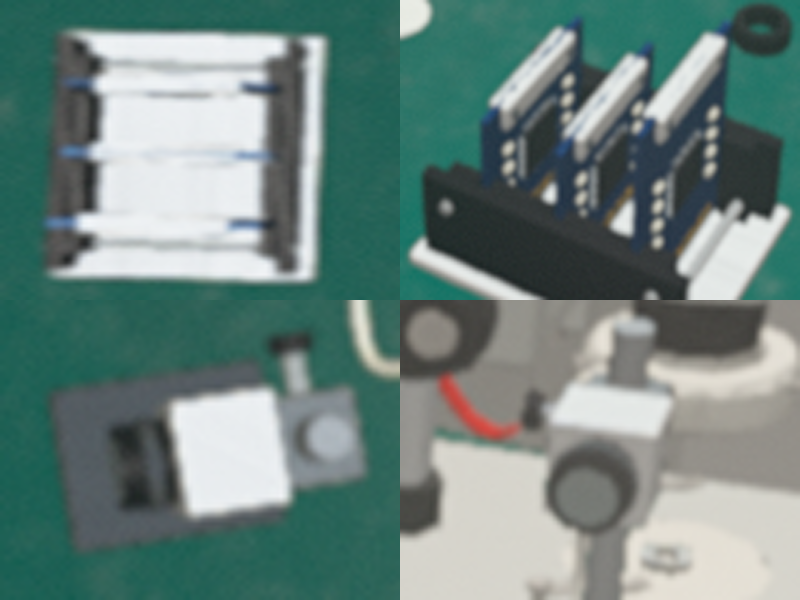

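```bash
cat > m.py <<'E'
from h import *
np.set_printoptions(precision=4,suppress=True)
t=snap('top'); s=snap('side')
hsv=cv2.cvtColor(t['frame'],cv2.COLOR_BGR2HSV); H,S,V=cv2.split(hsv)
def rect(m,x,y,w,h):
    z=np.zeros_like(m); z[y:y+h,x:x+w]=m[y:y+h,x:x+w]
    c=max(cv2.findContours(z,cv2.RETR_EXTERNAL,cv2.CHAIN_APPROX_NONE)[0],key=cv2.contourArea); return c
nong=((S<110)*255).astype(np.uint8)
for nm,b in (('rack',(222,240,75,85)),('stand',(362,250,76,60))):
    c=rect(nong,*b); r=cv2.minAreaRect(c); bp=cv2.boxPoints(r); print(nm,r,'\n',bp)
    print(np.array([onz(t,*p,0.010)[:2] for p in bp]))
# foot edges by hand-read corners (zoom 5x)
f=np.array([[52,392],[78,550],[285,518],[258,362]]); f=np.c_[360+f[:,0]/5,250+(f[:,1]-300)/5]
F=np.array([onz(t,*p,0.012) for p in f]); print('foot',F[:,:2],F.mean(0)[:2], np.linalg.norm(np.diff(F,axis=0),axis=1))
C=onz(t,425.6,277.4,0.255); print('coltop',C)
print('lens',tri(t,(383.3,283.5),s,(413,191)))
# rack corners at z=8mm from zoom
k=np.array([[63,32],[327,38],[316,282],[47,272]]);k=np.c_[220+k[:,0]/5,240+k[:,1]/3.75]
K=np.array([onz(t,*p,0.008) for p in k]); print('rack',K[:,:2],K.mean(0)[:2],np.linalg.norm(np.diff(K,axis=0),axis=1))
# bars: top-view ends, side
def sd(x,y): return (270+(x-400)/400*130,300+y/300*98)
for h in (.098,.128):
  for y0 in (79,153,223): print(h,onz(t,237,240+y0/3.75,h)[:2],onz(t,270,240+y0/3.75,h)[:2])
E
python3 m.py
```

```text
rack ((256.68109130859375, 281.15338134765625), (55.41025161743164, 67.8577880859375), 2.385944128036499) 
 [[227.5875 313.8995]
 [230.4125 246.1005]
 [285.7747 248.4073]
 [282.9497 316.2062]]
[[0.3885 0.1731]
 [0.5455 0.1722]
 [0.5428 0.0429]
 [0.3858 0.0453]]
stand ((401.4808044433594, 277.90386962890625), (37.26206588745117, 61.77658462524414), 78.69007110595703) 
 [[367.5385 265.6923]
 [428.1154 253.577 ]
 [435.4231 290.1154]
 [374.8462 302.2308]]
[[ 0.5065 -0.1488]
 [ 0.5378 -0.2906]
 [ 0.4529 -0.3077]
 [ 0.4221 -0.1668]]
foot [[ 0.5002 -0.1554]
 [ 0.4273 -0.1683]
 [ 0.444  -0.2643]
 [ 0.5162 -0.2515]] [ 0.4719 -0.2099] [0.074  0.0975 0.0733]
coltop [ 0.476  -0.2331  0.255 ]
lens (array([ 0.463 , -0.1598,  0.2094]), np.float64(0.0010960676859784139))
rack [[0.54   0.1672]
 [0.5389 0.0438]
 [0.388  0.0449]
 [0.3916 0.1694]] [0.4646 0.1063] [0.1234 0.1509 0.1245]
0.098 [0.5067 0.1435] [0.5082 0.0721]
0.098 [0.4641 0.142 ] [0.4656 0.0708]
0.098 [0.4241 0.1406] [0.4255 0.0697]
0.128 [0.5053 0.1393] [0.5067 0.0697]
0.128 [0.4638 0.1379] [0.4652 0.0685]
0.128 [0.4248 0.1365] [0.4261 0.0674]
```

move_arm:
  steps: [0,0,-1,0,0,7,0,0,-1,0,0,7,0,0,-1,0,0,0,0,0,-1,0,0,0,0.22,-0.97,0,0,0,0,0.22,-0.97,0,0,0,0,0.22,-0.97,0,0,0,0,0.22,-0.97,0,0,0,0,0.22,-0.97,0,0,0,0,0.22,-0.97,0,0,0,0]

```text
t: 1.03
tcp_pos: [0.2812, -0.4077, 0.3224]
tcp_rot: [[0.975, 0.221, -0.0], [0.221, -0.975, 0.0], [-0.0, -0.0, -1.0]]
force: [-0.2, 0.4, -0.2]
width: 0.0868
grasp_force: 0.0
```

```bash
cat > go.py <<'E'
# usage: go.py x y z yawdeg -> shift in tool units from current pose at current tool axes, turn about tool z
import sys; from h import *
st=bot.get_state(); R=np.array(st['tcp_rot']); p=np.array(st['tcp_pos'])
x,y,z,w=map(float,sys.argv[1:5]); yaw=np.degrees(np.arctan2(R[1,1],R[0,1]))
print('t %.2f'%st['t'],'p',p.round(4),'yaw_y %.2f'%yaw,'zaxis',R[:,2].round(4),'w %.4f'%st['width'],'F',np.round(st['force'],2))
print('units',(R.T@(np.array([x,y,z])-p)/0.025).round(2),'turn z %.1f'%(yaw-w),'j',np.round(st['joint_positions'],2))
E
python3 go.py 0.40 -0.08 0.322 -0.8
python3 - <<'E'
from h import *
s=snap('side')
for h in (.098,.128): print(h,[proj(s,(x,0.105-.045,h)).round(1) for x in (.505,.465,.425)])
print('zoom-read corners (+x->-x): ',[(270+(x-400)/400*130,300+y/300*98) for x,y in ((580,20),(650,47),(730,25))])
E
```

```text
t 1.03 p [ 0.2812 -0.4077  0.3224] yaw_y -77.25 zaxis [-2.e-04  0.e+00 -1.e+00] w 0.0868 F [-0.16  0.39 -0.21]
units [ 7.530e+00 -1.173e+01  1.000e-02] turn z -76.5 j [ 0.97  0.01 -0.1   1.62  0.    1.5  -0.47]
0.098 [array([328.2, 303.7]), array([351.1, 312. ]), array([375.1, 320.7])]
0.128 [array([328.3, 288.1]), array([351.8, 296.3]), array([376.3, 304.8])]
zoom-read corners (+x->-x):  [(328.5, 306.53333333333336), (351.25, 315.35333333333335), (377.25, 308.1666666666667)]
```

move_arm:
  steps: [0.22,-0.97,0,0,0,0,0.22,-0.97,0,0,0,0,0.22,-0.97,0,0,0,0,0.22,-0.97,0,0,0,0,0.67,-0.79,0,0,0,0,0.67,-0.79,0,0,0,0,0.67,-0.79,0,0,0,0,0.67,-0.79,0,0,0,0,0.67,-0.79,0,0,0,0,0.67,-0.79,0,0,0,0]
  grip: 34

```text
t: 1.92
tcp_pos: [0.3536, -0.1705, 0.3226]
tcp_rot: [[0.975, 0.221, 0.0], [0.221, -0.975, -0.0], [0.0, 0.0, -1.0]]
force: [1.0, -0.2, 1.0]
width: 0.0356
grasp_force: 0.0
```

move_arm:
  steps: [0.67,-0.79,0,0,0,0,0.67,-0.79,0,0,0,0,0.67,-0.79,0,0,0,0,0.67,-0.79,0,0,0,0,0,0,0,0,0,-7,0,0,0,0,0,-7,0,0,0,0,0,-7,0,0,0,0,0,-7,0,0,0,0,0,-7,0,0,0,0,0,-7]

```text
t: 2.75
tcp_pos: [0.4011, -0.0799, 0.3225]
tcp_rot: [[0.572, 0.82, -0.0], [0.82, -0.572, -0.0], [-0.0, 0.0, -1.0]]
force: [-0.7, 0.9, -0.1]
width: 0.034
grasp_force: 0.0
```

move_arm:
  steps: [0,0,0,0,0,-7,0,0,0,0,0,-7,0,0,0,0,0,-7,0,0,0,0,0,-7,0,0,0,0,0,-6.5,0,0,0,0,0,0]

```text
t: 3.25
tcp_pos: [0.4012, -0.0799, 0.3225]
tcp_rot: [[0.008, 1.0, -0.0], [1.0, -0.008, -0.0], [-0.0, -0.0, -1.0]]
force: [-0.8, -0.5, 0.5]
width: 0.0339
grasp_force: 0.0
```

```bash
python3 go.py 0.4246 0.105 0.25 -0.8
```

```text
t 3.25 p [ 0.4012 -0.0799  0.3225] yaw_y -0.43 zaxis [-1.e-04 -1.e-04 -1.e+00] w 0.0339 F [-0.79 -0.47  0.49]
units [7.4  0.88 2.9 ] turn z 0.4 j [ 0.58 -0.18 -0.43  1.79 -0.07  1.52  0.16]
```

move_arm:
  steps: [0.92,0.11,0,0,0,0,0.92,0.11,0,0,0,0,0.92,0.11,0,0,0,0,0.92,0.11,0,0,0,0,0.93,0.11,0,0,0,0,0.93,0.11,0,0,0,0,0.93,0.11,0,0,0,0,0.93,0.11,0.7,0,0,0.4,0,0,0.7,0,0,0,0,0,0,0,0,0]

```text
t: 4.08
tcp_pos: [0.4243, 0.1056, 0.2849]
tcp_rot: [[0.021, 1.0, -0.004], [1.0, -0.021, -0.0], [-0.0, -0.004, -1.0]]
force: [-0.0, -0.4, 0.2]
width: 0.0338
grasp_force: 0.0
```

```bash
python3 go.py 0.4246 0.105 0.104 -0.8; python3 - <<'E'
from h import *
s=snap('wrist','w1.png'); np.set_printoptions(precision=4,suppress=True); print(s['extrinsics'],s['fx'],s['cx'],s['cy'])
for P in ((.4246,.105,.128),(.4246,.105+.032,.128),(.4246,.105-.032,.128)): print(proj(s,P))
E
```

```text
t 4.08 p [0.4243 0.1056 0.2849] yaw_y -1.23 zaxis [-3.9e-03 -4.0e-04 -1.0e+00] w 0.0338 F [-0.02 -0.43  0.18]
units [-0.02  0.04  7.24] turn z -0.4 j [ 0.42 -0.1  -0.71  1.79 -0.06  1.43 -0.29]
[[ 0.9998  0.0202  0.0087  0.4258]
 [-0.0217  0.9692  0.2452  0.1703]
 [-0.0035 -0.2453  0.9694  0.4476]
 [ 0.      0.      0.      1.    ]] 347.10348393435817 320.7644597251711 241.80726742708842
[322.232  225.7238]
[321.5085 191.4703]
[322.9216 258.3665]
```

View pics/w1.png

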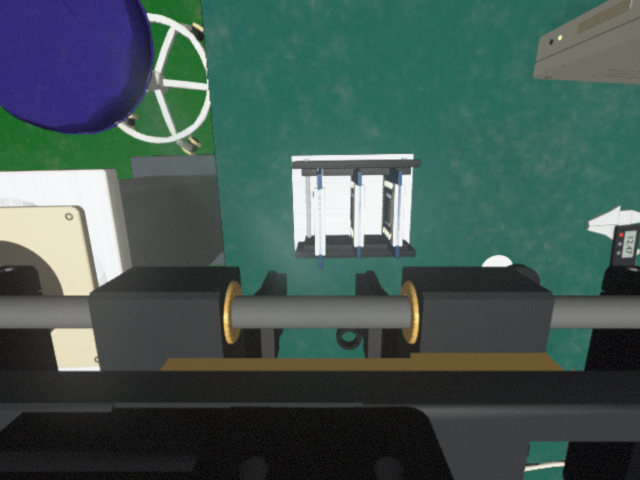

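```bash
python3 go.py 0.4246 0.105 0.104 -0.8; python3 - <<'E'
from h import *
np.set_printoptions(precision=4,suppress=True)
s=snap('wrist'); g=s['frame'].astype(int); hsv=cv2.cvtColor(s['frame'],cv2.COLOR_BGR2HSV)
for v in (172,176,180,185,190,195,205,215,225,235,245,250,255,258,262,266): print(v,[tuple(g[v,u]) if 0 else int(g[v,u].sum()/3) for u in range(309,333)])
b=(hsv[...,1]>90)&(hsv[...,0]>100)&(hsv[...,0]<130)
ys,xs=np.nonzero(b[160:280,310:332]); ys+=160; xs+=310
for v in sorted(set(ys)): print(v,xs[ys==v].min(),xs[ys==v].max(),end='; ')
E
```

```text
t 4.13 p [0.4248 0.1046 0.2865] yaw_y -1.29 zaxis [-2.6e-03 -5.0e-04 -1.0e+00] w 0.0336 F [ 0.14 -0.07  0.53]
units [0.02 0.01 7.3 ] turn z -0.5 j [ 0.42 -0.1  -0.71  1.78 -0.06  1.43 -0.29]
172 [101, 102, 100, 102, 103, 102, 88, 80, 82, 81, 83, 105, 175, 143, 102, 97, 101, 100, 99, 101, 102, 101, 102, 102]
176 [218, 239, 243, 245, 245, 244, 238, 184, 137, 136, 132, 129, 227, 243, 244, 244, 243, 244, 243, 245, 245, 244, 244, 244]
180 [209, 238, 244, 245, 244, 243, 242, 189, 139, 129, 132, 128, 225, 242, 244, 245, 244, 244, 244, 243, 244, 244, 244, 244]
185 [203, 237, 244, 246, 243, 238, 239, 192, 139, 133, 130, 121, 193, 229, 241, 244, 246, 246, 245, 246, 246, 245, 246, 246]
190 [203, 236, 237, 211, 233, 245, 247, 244, 238, 236, 234, 243, 247, 248, 240, 242, 246, 245, 245, 245, 246, 245, 246, 246]
195 [199, 237, 242, 212, 224, 244, 248, 247, 238, 237, 237, 242, 247, 248, 242, 245, 246, 246, 247, 246, 247, 246, 247, 247]
205 [197, 237, 246, 245, 237, 243, 247, 247, 241, 237, 235, 239, 246, 248, 245, 244, 245, 246, 246, 247, 247, 247, 246, 246]
215 [193, 226, 244, 245, 231, 240, 246, 2
[... 631 characters left out ...]
8, 79, 79, 76, 75, 77]
258 [106, 105, 104, 105, 102, 100, 102, 102, 92, 102, 107, 107, 94, 96, 100, 101, 101, 94, 98, 99, 97, 98, 99, 99]
262 [102, 105, 101, 100, 101, 101, 100, 96, 94, 100, 102, 101, 97, 95, 98, 100, 97, 97, 98, 97, 98, 97, 95, 95]
266 [103, 103, 102, 101, 103, 100, 98, 99, 94, 99, 102, 102, 97, 96, 98, 99, 100, 98, 100, 101, 101, 97, 93, 93]
173 317 318; 174 318 319; 175 318 318; 177 318 319; 178 318 318; 179 318 319; 180 318 318; 181 318 318; 182 319 319; 183 318 319; 184 318 319; 185 318 319; 186 318 319; 254 319 320; 255 318 320; 256 318 321; 257 318 321; 258 318 321; 259 318 321; 260 318 321; 261 318 321; 262 318 321; 263 318 321; 264 318 321; 265 318 321; 266 319 320;
```

move_arm:
  steps: [0.05,-0.03,0.9,0,0,0,0.05,-0.04,0.9,0,0,0,0,0,0.9,0,0,0,0,0,0.9,0,0,0,0,0,0.9,0,0,0,0,0,0.9,0,0,0,0,0,0,0,0,0,0,0,0,0,0,0]

```text
t: 4.85
tcp_pos: [0.4241, 0.1067, 0.1532]
tcp_rot: [[0.022, 1.0, -0.001], [1.0, -0.022, 0.0], [0.0, -0.001, -1.0]]
force: [0.1, 0.1, 1.2]
width: 0.0337
grasp_force: 0.0
```

```bash
python3 go.py 0.423 0.107 0.104 -0.8; python3 - <<'E'
from h import *
s=snap('wrist'); st=bot.get_state(); R=np.array(st['tcp_rot']);p=np.array(st['tcp_pos'])
print('tcp px',proj(s,p),'tips',[proj(s,p+R[:,1]*k).round(1) for k in (-.017,.017)])
for P in ((.423,.107,.128),(.423,.107+.032,.128),(.423,.107-.032,.128)): print(proj(s,P))
cv2.imwrite('pics/w2.png',cv2.resize(s['frame'][100:340,160:480],(800,600),interpolation=cv2.INTER_CUBIC))
E
```

```text
t 4.85 p [0.4241 0.1067 0.1532] yaw_y -1.28 zaxis [-7.e-04  0.e+00 -1.e+00] w 0.0337 F [0.15 0.06 1.22]
units [ 0.01 -0.04  1.97] turn z -0.5 j [ 0.4   0.01 -0.74  1.99  0.01  1.15 -0.37]
tcp px [323.15967429 287.44564594] tips [array([289. , 287.5]), array([357.3, 287.4])]
[319.71753222 270.54821625]
[318.3522633  215.10847624]
[320.97888562 321.7682389 ]
```

View pics/w2.png

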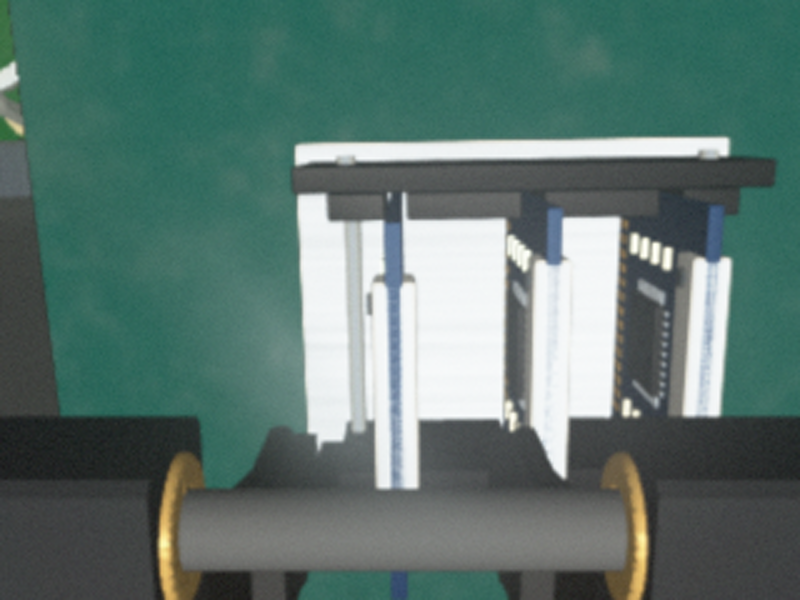

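move_arm:
  steps: [0.08,-0.06,0.2,0,0,-0.6,0,0,0.4,0,0,0,0,0,0.4,0,0,0,0,0,0.4,0,0,0,0,0,0.4,0,0,0,0,0,0.2,0,0,0,0,0,0,0,0,0,0,0,0,0,0,0]

```text
t: 5.57
tcp_pos: [0.4223, 0.1094, 0.1022]
tcp_rot: [[0.009, 1.0, -0.001], [1.0, -0.009, 0.0], [0.0, -0.001, -1.0]]
force: [0.3, 0.2, 0.1]
width: 0.0339
grasp_force: 0.0
```

move_arm:
  steps: [0,0,0,0,0,0,0,0,0,0,0,0,0,0,0,0,0,0,0,0,0,0,0,0,0,0,0,0,0,0,0,0,0,0,0,0,0,0,0,0,0,0,0,0,0,0,0,0]
  grip: 0
  newtons: 25

```text
t: 6.23
tcp_pos: [0.4227, 0.1094, 0.1027]
tcp_rot: [[0.01, 1.0, 0.001], [1.0, -0.01, -0.0], [-0.0, 0.001, -1.0]]
force: [-0.0, 0.4, 2.6]
width: 0.0098
grasp_force: 25.0
```

move_arm:
  steps: [0,0,-0.2,0,0,0,0,0,-0.4,0,0,0,0,0,-0.4,0,0,0,0,0,-0.6,0,0,0,0,0,-0.6,0,0,0,0,0,-0.8,0,0,0,0,0,-0.8,0,0,0,0,0,-0.8,0,0,0,0,0,-0.8,0,0,0,0,0,-0.4,0,0,0]
  newtons: 35

```text
t: 7.07
tcp_pos: [0.4232, 0.1098, 0.2507]
tcp_rot: [[0.009, 1.0, 0.004], [1.0, -0.009, 0.0], [0.0, 0.004, -1.0]]
force: [-0.3, -0.2, -0.9]
width: 0.0096
grasp_force: 35.0
```

```bash
python3 go.py 0.442 -0.037 0.244 99.7; python3 - <<'E'
from h import *
a=snap('side')['frame'][200:440,220:540]; cv2.imwrite('pics/l1.png',cv2.resize(a,(800,600),interpolation=cv2.INTER_CUBIC))
E
```

```text
t 7.07 p [0.4232 0.1098 0.2507] yaw_y -0.53 zaxis [ 3.5e-03  1.0e-04 -1.0e+00] w 0.0096 F [-0.25 -0.21 -0.9 ]
units [-5.87  0.81  0.27] turn z -100.2 j [ 0.42 -0.09 -0.72  1.85 -0.06  1.35 -0.3 ]
```

View pics/l1.png

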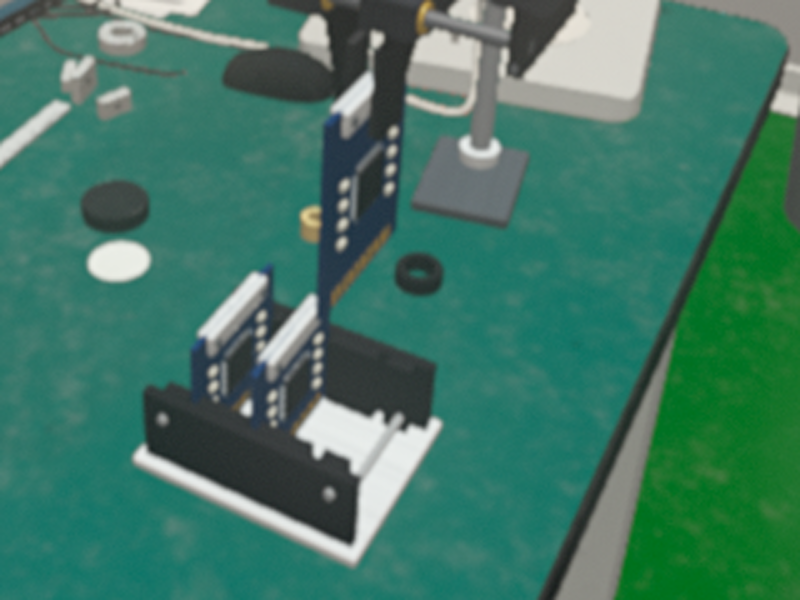

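move_arm:
  steps: [-0.5,0.1,0,0,0,0,-0.8,0.1,0,0,0,0,-0.8,0.1,0,0,0,0,-0.8,0.1,0,0,0,0,-0.8,0.1,0,0,0,0,-0.8,0.1,0,0,0,0,-0.5,0.1,0,0,0,0,0,0,0,0,0,-5,0,0,0,0,0,-6,0,0,0,0,0,-6]

```text
t: 7.95
tcp_pos: [0.4387, -0.0157, 0.2471]
tcp_rot: [[-0.288, 0.958, -0.001], [0.958, 0.288, 0.0], [0.001, -0.0, -1.0]]
force: [-0.3, -0.4, -1.0]
width: 0.0096
grasp_force: 35.0
```

move_arm:
  steps: [0,0,0,0,0,-7,0,0,0,0,0,-7,0,0,0,0,0,-7,0,0,0,0,0,-7,0,0,0,0,0,-7,0,0,0,0,0,-7,0,0,0,0,0,-7,0,0,0,0,0,-7,0,0,0,0,0,-7,0,0,0,0,0,-7]

```text
t: 8.78
tcp_pos: [0.4386, -0.0154, 0.2471]
tcp_rot: [[-0.998, 0.056, -0.001], [0.056, 0.998, 0.0], [0.001, 0.0, -1.0]]
force: [-0.2, 0.2, -1.2]
width: 0.0095
grasp_force: 35.0
```

move_arm:
  steps: [0,0,0,0,0,-6,0,0,0,0,0,-5,0,0,0,0,0,-2,0,0,0,0,0,0,0,0,0,0,0,0,0,0,0,0,0,0]

```text
t: 9.28
tcp_pos: [0.4387, -0.0156, 0.2473]
tcp_rot: [[-0.987, -0.163, -0.0], [-0.163, 0.987, 0.0], [0.0, 0.0, -1.0]]
force: [0.1, 0.4, -0.8]
width: 0.0096
grasp_force: 35.0
```

```bash
python3 go.py 0.442 -0.037 0.244 99.7; python3 - <<'E'
from h import *
a=snap('side','s3.png')['frame'][100:340,250:570]; b=snap('top','t3.png')['frame'][190:340,260:460]
cv2.imwrite('pics/f1.png',np.vstack([cv2.resize(a,(400,300),interpolation=cv2.INTER_CUBIC),cv2.resize(b,(400,300),interpolation=cv2.INTER_CUBIC)]))
E
```

```text
t 9.28 p [ 0.4387 -0.0156  0.2473] yaw_y 99.37 zaxis [-3.e-04  1.e-04 -1.e+00] w 0.0096 F [ 0.07  0.38 -0.81]
units [ 0.01 -0.86  0.13] turn z -0.3 j [ 0.46 -0.08 -0.5   1.86 -0.04  1.35  1.71]
```

View pics/f1.png

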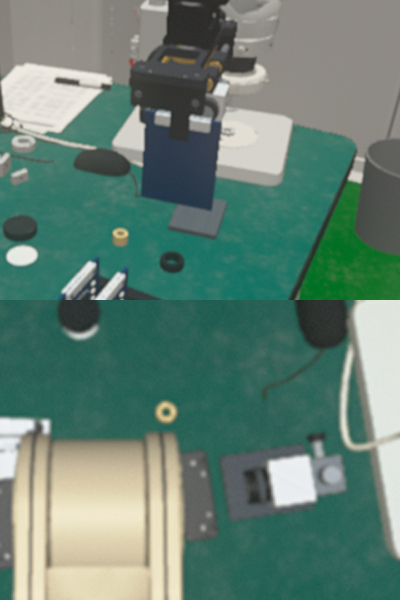

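```bash
python3 - <<'E'
from h import *
np.set_printoptions(precision=4,suppress=True)
s=snap('wrist','w3.png'); t=snap('top'); sd=snap('side')
L=(.463,-.160,.209); print('wrist lens px',proj(s,L),s['extrinsics'][:3,3])
hsv=cv2.cvtColor(sd['frame'],cv2.COLOR_BGR2HSV)
m=((hsv[...,1]>110)&(hsv[...,0]>105)&(hsv[...,0]<130)).astype(np.uint8)*255
m[:170]=0; m[290:]=0; m[:,:340]=0; m[:,450:]=0
c=max(cv2.findContours(m,cv2.RETR_EXTERNAL,cv2.CHAIN_APPROX_NONE)[0],key=cv2.contourArea)
q=cv2.approxPolyDP(c,4,True)[:,0]; print('board contour',q.tolist())
a=cv2.resize(s['frame'],(400,300),interpolation=cv2.INTER_AREA)
u,v=map(int,proj(s,L)); print(u,v)
T=cv2.imread('pics/top1.png')[255:310,365:438]; S=cv2.imread('pics/side1.png')[160:215,382:455]
z=lambda i:cv2.resize(i,(400,300),interpolation=cv2.INTER_CUBIC)
u0=min(max(u-50,0),540);v0=min(max(v-37,0),405);print('crop',u0,v0)
cv2.imwrite('pics/f2.png',np.vstack([np.hstack([a,z(s['frame'][v0:v0+75,u0:u0+100])]),np.hstack([z(T),z(S)])]))
E
```

```text
wrist lens px [ 83.7101 268.6654] [ 0.3727 -0.0282  0.4102]
board contour [[370, 245], [381, 250], [386, 243], [385, 254], [394, 249], [390, 243], [377, 247], [374, 240]]
83 268
crop 33 231
```

View pics/f2.png

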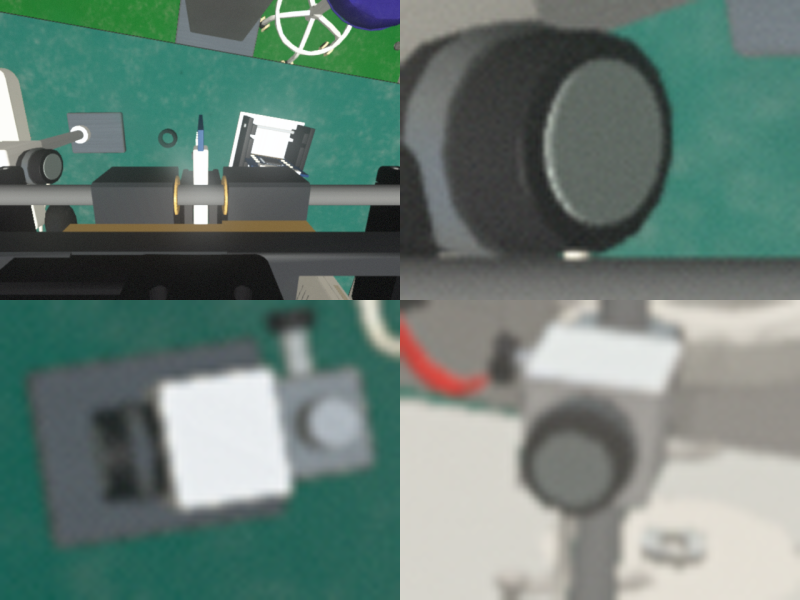

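```bash
python3 - <<'E'
from h import *
from scipy.optimize import least_squares
np.set_printoptions(precision=4,suppress=True)
s=snap('wrist'); t=snap('top'); sd=snap('side')
obs=[(s,(84.5,266.4)),(sd,(413.2,189.3)),(t,(382.7,282.9))]
f=lambda P:np.concatenate([(proj(c,P)-p)*w for (c,p),w in zip(obs,(.6,1.4,2))])
r=least_squares(f,[.463,-.16,.209]); print('lens',r.x,'res mm',r.fun)
for i,j in ((0,1),(0,2),(1,2)): print(i,j,tri(obs[i][0],obs[i][1],obs[j][0],obs[j][1]))
g=sd['frame'].astype(int); m=((g[...,0]-g[...,2]>15)&(g[...,0]-g[...,1]>8)&(g.sum(2)<330)).astype(np.uint8)*255
m[:170]=0; m[285:]=0; m[:,:345]=0; m[:,450:]=0
m=cv2.morphologyEx(m,cv2.MORPH_OPEN,np.ones((3,3)))
c=max(cv2.findContours(m,cv2.RETR_EXTERNAL,cv2.CHAIN_APPROX_NONE)[0],key=cv2.contourArea)
q=cv2.approxPolyDP(c,3,True)[:,0]; print('board',cv2.contourArea(c),q.tolist())
st=bot.get_state(); p=np.array(st['tcp_pos']); R=np.array(st['tcp_rot']); print(p,R[:,1])
# predicted back-face corners: tool y=board x, tool x=-board... board y = z cross x
bx=R[:,1]; bz=-R[:,2]; by=np.cross(bz,bx); foot=p-bz*.0947
for n,(yy,zz) in dict(bl=(-.045,0),br=(.045,0),tl=(-.045,.12),tr=(.045,.12)).items(): print(n,proj(sd,foot+bx*.002+by*yy+bz*zz).round(1))
# bar top ends in wrist
for yy in (-.032,.032,-.045,.045): print('wr',yy,proj(s,foot+by*yy+bz*.12).round(1))
w=s['frame'].astype(int).sum(2)//3
print('col',[(v,w[v,400]) for v in range(228,310,2)])
E
```

```text
lens [ 0.4626 -0.1585  0.2116] res mm [-0.5225  1.9293 -0.6917  1.2713  0.3223  2.0481]
0 1 (array([ 0.4602, -0.1561,  0.2144]), np.float64(0.0018485430431852972))
0 2 (array([ 0.4635, -0.1597,  0.2073]), np.float64(0.0030685498493268934))
1 2 (array([ 0.4633, -0.1584,  0.2132]), np.float64(0.002712138336936188))
board 3254.0 [[366, 188], [364, 256], [418, 267], [425, 197], [420, 196], [417, 207], [402, 205], [399, 214], [385, 211], [384, 202], [372, 198], [373, 188]]
[ 0.4388 -0.0158  0.2475] [-0.1639  0.9865 -0.0001]
bl [361.5 257.7]
br [418.2 269.3]
tl [365.1 188.7]
tr [426.9 198.8]
wr -0.032 [324.4 379.8]
wr 0.032 [324.7 243.2]
wr -0.045 [324.4 404.3]
wr 0.045 [324.8 211.6]
col [(228, np.int64(122)), (230, np.int64(117)), (232, np.int64(116)), (234, np.int64(117)), (236, np.int64(112)), (238, np.int64(111)), (240, np.int64(107)), (242, np.int64(107)), (244, np.int64(105)), (246, np.int64(104)), (248, np.int64(123)), (250, np.int64(95)), (252, np.int64(93)), (254, np.int64(84)), (256, np.int64(85)), (258, np.int64(81)), (260, np.int64(85)), (262, np.int64(82)), (264, np.int64(82)), (266, np.int64(83)), (268, np.int64(78)), (270, np.int64(75)), (272, np.int64(74)), (274, np.int64(75)), (276, np.int64(73)), (278, np.int64(72)), (280, np.int64(72)), (282, np.int64(67)), (284, np.int64(69)), (286, np.int64(67)), (288, np.int64(66)), (290, np.int64(62)), (292, np.int64(76)), (294, np.int64(83)), (296, np.int64(81)), (298, np.int64(81)), (300, np.int64(93)), (302, np.int64(96)), (304, np.int64(97)), (306, np.int64(95)), (308, np.int64(97))]
```

```bash
python3 go.py 0.440 -0.0355 0.246 100.1
```

```text
t 9.68 p [ 0.4388 -0.0158  0.2475] yaw_y 99.43 zaxis [ 0.e+00 -1.e-04 -1.e+00] w 0.0097 F [-0.27  0.23 -1.37]
units [ 0.08 -0.78  0.06] turn z -0.7 j [ 0.46 -0.08 -0.5   1.86 -0.04  1.35  1.71]
```

move_arm:
  steps: [0.04,-0.2,0.03,0,0,-0.7,0.04,-0.2,0.03,0,0,0,0,-0.2,0,0,0,0,0,-0.18,0,0,0,0,0,0,0,0,0,0,0,0,0,0,0,0,0,0,0,0,0,0]

```text
t: 10.27
tcp_pos: [0.4402, -0.0352, 0.2461]
tcp_rot: [[-0.984, -0.176, 0.0], [-0.176, 0.984, 0.0], [-0.0, 0.0, -1.0]]
force: [0.7, 1.0, -1.6]
width: 0.0098
grasp_force: 35.0
```

```bash
python3 go.py 0.440 -0.0355 0.246 100.1; python3 - <<'E'
from h import *
s=snap('wrist','w4.png'); sd=snap('side','s4.png')
a=cv2.resize(sd['frame'][130:300,320:547],(800,600),interpolation=cv2.INTER_CUBIC); b=cv2.resize(s['frame'][150:390,0:400],(400,240))
st=bot.get_state(); p=np.array(st['tcp_pos']); R=np.array(st['tcp_rot']); bx=R[:,1]; bz=-R[:,2]; by=np.cross(bz,bx); foot=p-bz*.0947
for c,n in ((s,'w'),(sd,'s')):
  for yy,zz in ((-.045,0),(.045,0),(-.045,.12),(.045,.12),(.032,.12),(0,.12)): print(n,yy,zz,proj(c,foot+(bx*.002 if n=='s' else 0)+by*yy+bz*zz).round(1))
  print('lens',proj(c,(.4626,-.1585,.2116)).round(1))
cv2.imwrite('pics/g.png',np.vstack([cv2.resize(a,(400,300)),cv2.resize(s['frame'][180:330,0:400],(800,300))[:, :400]])if 0 else np.vstack([np.hstack([cv2.resize(a,(400,300)),cv2.resize(s['frame'][180:330,20:220],(400,300))]),np.hstack([cv2.resize(s['frame'][180:330,220:420],(400,300)),np.zeros((300,400,3),np.uint8)])]))
E
```

```text
t 10.27 p [ 0.4402 -0.0352  0.2461] yaw_y 100.15 zaxis [ 1.e-04  1.e-04 -1.e+00] w 0.0098 F [ 0.65  0.97 -1.59]
units [ 0.01 -0.01  0.  ] turn z 0.0 j [ 0.48 -0.07 -0.48  1.86 -0.03  1.35  1.76]
w -0.045 0 [323.1 299.4]
w 0.045 0 [323.3 185.6]
w -0.045 0.12 [324.7 404.5]
w 0.045 0.12 [325.2 211.8]
w 0.032 0.12 [325.1 243.3]
w 0 0.12 [324.9 315.2]
lens [114.3 270.7]
s -0.045 0 [365.9 252.7]
s 0.045 0 [421.8 263.5]
s -0.045 0.12 [369.7 184.6]
s 0.045 0.12 [430.6 194. ]
s 0.032 0.12 [421.5 192.6]
s 0 0.12 [399.6 189.2]
lens [412.7 190.2]
```

View pics/g.png

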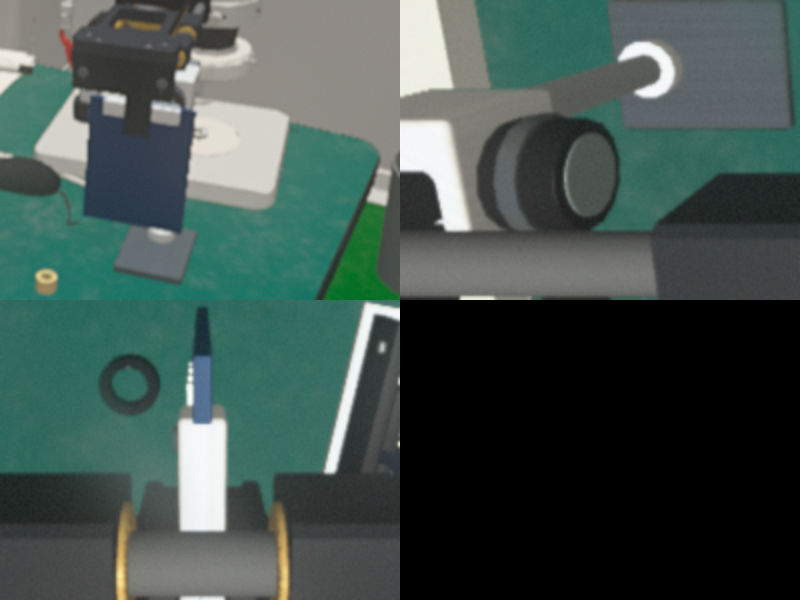

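```bash
python3 - <<'E'
from h import *
g=cv2.imread('pics/s4.png').astype(float)
G=cv2.cvtColor(g.astype(np.uint8),cv2.COLOR_BGR2GRAY).astype(float)
def edge(pts,ax):  # subpixel strongest gradient along axis near predicted line
    o=[]
    for a,b in pts:
        r=np.arange(int(b)-6,int(b)+7); L=(g[r,int(a),2] if ax else g[int(a),r,2])+(g[r,int(a),1] if ax else g[int(a),r,1])
        d=np.abs(np.diff(L)); k=d.argmax(); w=d[max(k-1,0):k+2]; o.append((a,r[0]+.5+(np.arange(max(k-1,0),max(k-1,0)+len(w))*w).sum()/w.sum()))
    o=np.array(o); 
    for _ in range(3):
        c=np.polyfit(o[:,0],o[:,1],1); e=np.abs(np.polyval(c,o[:,0])-o[:,1]); o=o[e<max(1,2*np.median(e))]
    return c,len(o)
B=edge([(u,252+(u-367)*.18) for u in range(372,420)],1); Lf=edge([(v,370.5-(v-186)*.05) for v in range(195,246)],0); Rt=edge([(v,430-(v-195)*.1) for v in range(200,256)],0)
print('bottom',B,'pred slope',(263.5-252.7)/55.9,'at394',np.polyval(B[0],393.9),'pred',258.1)
print('left',Lf,'pred',-3.8/68.1,'mid',np.polyval(Lf[0],218.6),'pred 367.8'); print('right',Rt,'pred',-8.8/69.5,'mid',np.polyval(Rt[0],228.7),'pred 426.2')
E
```

```text
bottom (array([1.79788402e-01, 1.85700517e+02]), 48) pred slope 0.193202146690519 at394 256.51916811973734 pred 258.1
left (array([-7.21898458e-02,  3.84729876e+02]), 43) pred -0.055800293685756244 mid 368.9491753074698 pred 367.8
right (array([-1.18526529e-01,  4.53424181e+02]), 56) pred -0.12661870503597122 mid 426.31716401993776 pred 426.2
```

```bash
python3 -c "
from workcell import bot
print(bot.close_job())"
```

```text
the job is handed in; nothing more can be done
None
```

I pulled the tall board from the near slot and handed the job in at about 10 s of the 38 s limit. The arm is holding the board upright, chip side to the lens and square to it, with the chip about 120 mm away; camera checks put it level and centred to within about 2–3 mm, and I touched nothing else.

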